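# Clear and hold the exposure box lid

### The arm

A 7-joint arm with a two-finger parallel gripper is mounted at the origin on the work surface. World frame = base frame: x ahead of the robot, y to its left, z up, the work surface at z = 0. Lengths are in m, angles in rad, forces in N, time in s.
With the tool pointing down it reaches from about 0.375 to 0.925 m from the base axis. Payload 3.1 kg.
Tool frame: the origin (TCP) lies between the finger pads; the fingertips stand 19 mm ahead of it and the grasp point (between the pads) is the TCP; z points along the fingers, y is the direction in which the jaws open and shut (so a half turn about z gives the same grasp; the last joint's range is limited). The gripper opens to 85 mm and grips with 20 to 120 N. Pads are 22 mm wide; open, the fingers measure 114 mm over their backs; the gripper's body (76 mm by 85 mm) begins 54 mm behind the grasp point. The pads swing forward as they close: fully open they stand 13 mm farther back than shut.
Start: joints at [-1.287, 0.383, 0.044, 1.598, -0.018, 1.161, -0.05], TCP at [0.242, 0.603, 0.25] pointing down, gripper open.
Joint ranges: [-2.61, 2.61], [-0.41, 2.15], [-1.48, 1.57], [0, 2.5], [-1.57, 4.71], [0.05, 1.97], [-2.85, 2.85]. Speed limits (rad/s): [2.79, 2.79, 3.14, 3.14, 3.14, 3.14, 3.14].

### API

Orientations are given as a unit quaternion [x, y, z, w].
In Python, from bench import move_ptp, movel, move_j, move_gripper, pause, inverse_kinematics, read_camera, camera_params, MotionError, sign_off, look_for, tip_of, read_time_s, read_qpos, read_joint_vel, read_effort, read_eef_pos, read_tcp_rot, read_ft_force, read_ft_torque, read_finger_gap gives the robot as it stands. Calls block until the motion is done:
- move_ptp(position, orientation): joint-space move of the TCP to a pose.
- movel(position, orientation=None, speed=0.15): straight line of the TCP; orientation=None keeps the orientation; speed is the mean speed in m/s.
- move_j(angles): joint-space move.
- move_gripper(opening, effort=None): finger opening in m; effort is the grip in N (None keeps the last); returns when the fingers have stopped.
- pause(seconds).
- inverse_kinematics(position, orientation): joint angles nearest the present ones, or None.
- read_camera(name): name is "scene" or "side" or "wrist"; returns the picture (420x560x3 uint8, red, green, blue); there is no depth.
- camera_params(name): a dict with "K" (3x3 intrinsics, pixels), "dist_coeffs" ([k1, k2, p1, p2, k3] as OpenCV has them; the pictures are not rectified), "camera_from_world" (4x4, takes a point from world to camera coordinates). Camera axes: x right, y down, z forward; pixel columns grow to the right and rows downward; lengths in m; the calibration is good to about 2 mm. A picture is of the moment at which its call begins: read the wrist's pose just before it. camera_params takes no time and is no camera call; for the wrist camera it gives the pose at the moment of the call.
A pose or a line that the arm cannot do raises MotionError and nothing moves.
- sign_off(): hands the job in, once; it reports no verdict.
Trained networks look in the newest picture that a camera, given by its name, has taken for a name from the list of things; names that differ only in an ending like _2 or _b are one class to them, and where a whole thing is asked for, a point or a joint stands for the part that bears it (a point fixed in the world has none). Each returns a list of dicts, best first, with "confidence" (0 to 1); they miss things now and then, are a little off and sometimes report something else, mostly with a low value. They report only what shows in the picture. A call takes as long as a camera call. They do not tell look-alikes from the thing itself.
- look_for(camera, name): "at" ([column, row] in pixels, amid what is visible of it).
- tip_of(camera, name): "at" ([column, row] in pixels: a listed point, or the origin of a listed thing).
Readings, each from a call of its own:
- read_time_s(): time.
- read_qpos(): joint angles.
- read_joint_vel(): joint speeds.
- read_effort(): joint torques, N m.
- read_eef_pos(): TCP position.
- read_tcp_rot(): TCP orientation.
- read_ft_force(): force on the tool from outside, world axes, zero at the start.
- read_ft_torque(): the same for the moment, N m.
- read_finger_gap(): finger opening in m.
Only numpy, scipy, OpenCV 4.12 (cv2) and the standard library are available. Lean on these libraries where they do the work, as an engineer would, in place of code of your own. Each camera call takes 0.05 s, during which the arm holds its last target. There are 200 camera calls.

### The job

First take the jar off the lid of the exposure box and stand it upright on the green mat. Then raise the blue lid by the black knob on its front edge and hold it open at 50 degrees from closed, so that the board inside can be looked over; the lid falls shut if let go, so finish while still holding it there. Do not let the lid drop on the way, do not tip the jar over, and leave everything else on the bench where it is.

Things in the scene. Friction and masses are not known exactly. Their poses are not given: they have to be found in the camera images.
- uvbox: Exposure box for circuit boards: a fixed white box, 220 mm deep (its x) by 260 mm wide (its y) by 80 mm high, open on top and closed by the blue lid. It may be turned some degrees about the vertical and stand on the left or right. Origin at the centre of its underside; its -x face is the front (with knob and switch), z up. The lid is hinged along the rear (+x) top edge.
- lid_hinge (a point): Point on the lid's hinge line, at its middle: rear top edge of the box, 80 mm above the bench. Axes parallel to the box's; the hinge line runs along y.
- cover: The blue lid with its knob: panel 220 x 260 x 12 mm, about 0.4 kg (mass varies by a quarter), lying on the box when shut, top face 92 mm above the bench. Origin on the hinge line (middle, underside of the panel); the panel extends 220 mm along its own -x, z is its outer normal.
- lid_knob (a point): Centre of the black knob: cylinder 22 mm in diameter, 36 mm long, axis parallel to the hinge line (box y), on a stem 14 mm wide before the middle of the lid's front edge. Its centre is 42 mm in front of that edge, 262 mm from the hinge line, 86 mm above the bench when shut. Gripped by its two flat ends it can pivot between the fingers as the lid swings. Turns with the lid.
- lid (a joint): Opening angle of the lid in rad: 0 shut, growing as the front edge rises; 50 degrees is 0.873. Upper stop at 1.3. Free hinge with no spring and almost no friction: the lid falls shut from every angle.
- jar_center (a point): Centre (half-way up) of the jar: an upright white round jar with an orange cap, 44 mm in diameter, 52 mm high, about 90 g, loose, standing on the lid at the start. z is its axis.
- jar: The same jar; origin at the centre of its underside.
- mat_top (a point): Centre of the top face of the square green mat, 170 x 170 mm, 3 mm thick, fixed on the bench beside the exposure box; x and y along its sides.
- screwdriver: Screwdriver lying on the bench, leave alone. Origin under its middle.
- mug: Blue mug, 80 mm in diameter, 90 mm high, leave alone. Origin under its centre.
- partsbox: Clear plastic open box 170 x 110 x 70 mm, leave alone. Origin under its centre.
- multimeter: Yellow multimeter 150 x 75 x 32 mm lying flat, leave alone. Origin under its centre.
- cutters: Side cutters with blue handles, 120 mm long, 12 mm high, lying flat, leave alone. Origin under the middle.
- cleaner: White bottle with a blue cap, 50 mm in diameter, 100 mm high, leave alone. Origin under its centre.
Not all that is in view belongs to the job. What is meant by the part that bears mat_top is not pink, and is the larger of those in its own colour.

How it is judged:
On the way, in this order (a step that is already met when the one before it is completed fails the run):
1. The jar stands released and upright on the green mat while the lid is still shut (x of jar_center in the frame of mat_top between -0.075 and 0.075 m and y of jar_center in the frame of mat_top between -0.075 and 0.075 m and z of jar_center in the frame of mat_top between 0.02 and 0.032 m and angle between jar_center's own z axis and vertical below 0.15 rad and contact force between the fingers and jar below 0.1 N and linear speed of jar below 0.03 m/s and value of joint lid below 0.1 rad), for 0.2 s.
2. The lid has been raised (value of joint lid above 0.5 rad and contact force between the fingers and cover above 0.5 N), for 0.1 s.
At the end, for the whole second after the job is handed in: The gripper's fingers hold the lid (contact force over 0.5 N) still at 50 degrees, within 6 degrees either way, with the jar not touching the lid; the jar stands released and upright on the green mat, its centre within 75 mm of the mat's centre along each side (value of joint lid between 0.768 and 0.978 rad and velocity of joint lid between -0.08 and 0.08 rad/s and contact force between the fingers and cover above 0.5 N and contact force between each of cover, the fingers and jar below 0.1 N and x of jar_center in the frame of mat_top between -0.075 and 0.075 m and y of jar_center in the frame of mat_top between -0.075 and 0.075 m and z of jar_center in the frame of mat_top between 0.02 and 0.032 m and angle between jar_center's own z axis and vertical below 0.15 rad and linear speed of jar below 0.03 m/s); the arm keeps its last pose, push and grip.
It fails at once if The lid is raised (over 0.15 rad) before the jar has been moved onto the mat (value of joint lid above 0.15 rad and horizontal distance between jar_center and mat_top above 0.12 m).
It fails at once if The lid is dropped (closing faster than 2 rad/s) (velocity of joint lid below -2 rad/s).
It fails at once if The jar is tipped over (more than 45 degrees) (angle between jar_center's own z axis and vertical above 0.8 rad).
It fails at once if A bystander (screwdriver, mug, parts box, multimeter, cutters or bottle) is displaced by more than 30 mm (distance of any of screwdriver, mug, partsbox, multimeter, cutters, cleaner from where it was at the start of the episode above 0.03 m).
It also fails if it takes over 59 s, if anything falls off the work surface, if the arm or the gripper's body presses on something with over 40 N, if the wrist force passes 120 N, or if a joint passes its speed limit or range.

## Working session

There is one attempt and no reset: what is moved stays moved. The work goes in short steps, each a Python script; the robot and the scene stay as the last script left them, time stands still between calls to the robot, and variables do not carry over. Pictures are saved under pics/ and viewed, about 8 in all and at most 12, crops included, and the job is handed in when it is done.

```bash
mkdir -p pics; cat > h.py <<'E'
import numpy as np, cv2
from bench import *
from scipy.spatial.transform import Rotation as R
def ray(cam,px,P=None):
    P=P or camera_params(cam); K=np.array(P["K"]);d=np.array(P["dist_coeffs"]);T=np.array(P["camera_from_world"])
    u=cv2.undistortPoints(np.array([[px]],float),K,d)[0,0]
    o=-T[:3,:3].T@T[:3,3]; return o,T[:3,:3].T@np.array([u[0],u[1],1])
def atz(cam,px,z,P=None):
    o,v=ray(cam,px,P); return o+v*(z-o[2])/v[2]
def proj(cam,X,P=None):
    P=P or camera_params(cam);T=np.array(P["camera_from_world"])
    return cv2.projectPoints(np.atleast_2d(np.array(X,float)),cv2.Rodrigues(T[:3,:3])[0],T[:3,3],np.array(P["K"]),np.array(P["dist_coeffs"]))[0][:,0]
def save(n,im): cv2.imwrite("pics/"+n,im[:,:,::-1])
E
python3 - <<'E'
from h import *
print(read_time_s(),read_tcp_rot())
a=read_camera("scene");b=read_camera("side")
save("scene0.png",a);save("side0.png",b)
for n,z in [("lid_knob",.086),("lid_hinge",.08),("jar_center",.118),("mat_top",.003),("mug",0),("cleaner",0),("partsbox",0),("multimeter",0),("cutters",0),("screwdriver",0)]:
  for c in("scene","side"):
    for r in tip_of(c,n)[:3]: print(n,c,np.round(r["at"]),round(r["confidence"],2),atz(c,r["at"],z).round(3))
print(read_time_s())
E
```

```text
0.0 [ 1.89691949e-01  9.81842737e-01 -1.33039514e-03 -1.88049073e-04]
lid_knob scene [351. 184.] 0.92 [0.406 0.243 0.086]
lid_knob scene [105. 231.] 0.58 [ 0.545 -0.442  0.086]
lid_knob side [243. 258.] 0.58 [0.436 0.234 0.086]
jar_center scene [344. 201.] 0.64 [0.531 0.183 0.118]
jar_center side [233. 229.] 0.74 [0.528 0.183 0.118]
mat_top scene [191. 262.] 0.93 [ 0.595 -0.231  0.003]
mat_top scene [314. 193.] 0.87 [0.324 0.151 0.003]
mat_top scene [184. 211.] 0.78 [ 0.373 -0.263  0.003]
mat_top side [347. 213.] 0.91 [ 0.369 -0.242  0.003]
mat_top side [216. 254.] 0.73 [0.575 0.225 0.003]
mat_top side [297. 186.] 0.63 [ 0.608 -0.241  0.003]
mug scene [108. 228.] 0.79 [ 0.426 -0.483  0.   ]
mug side [376. 183.] 0.77 [ 0.39  -0.472  0.   ]
cleaner scene [406. 211.] 0.59 [0.452 0.419 0.   ]
partsbox scene [462. 245.] 0.71 [0.621 0.517 0.   ]
partsbox side [137. 296.] 0.69 [0.625 0.514 0.   ]
partsbox side [230. 229.] 0.39 [0.629 0.103 0.   ]
multimeter scene [ 86. 261.] 0.72 [ 0.558 -0.514  0.   ]
multimeter side [346. 164.] 0.95 [ 0.555 -0.5    0.   ]
cutters scene [380. 188.] 0.72 [0.317 0.379 0.   ]
cutters side [238. 322.] 0.76 [0.326 0.373 0.   ]
screwdriver scene [270. 209.] 0.71 [ 0.39  -0.001  0.   ]
screwdriver side [302. 247.] 0.58 [0.385 0.003 0.   ]
1.1
```

View pics/scene0.png

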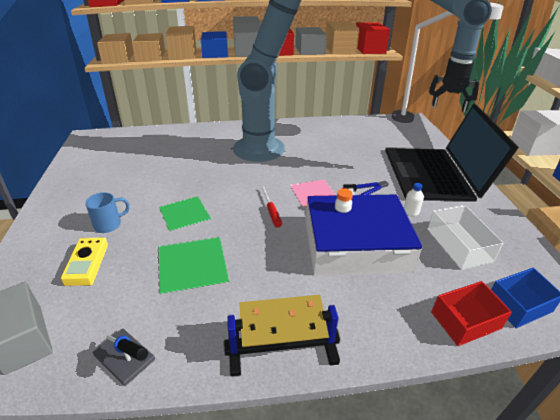

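View pics/side0.png

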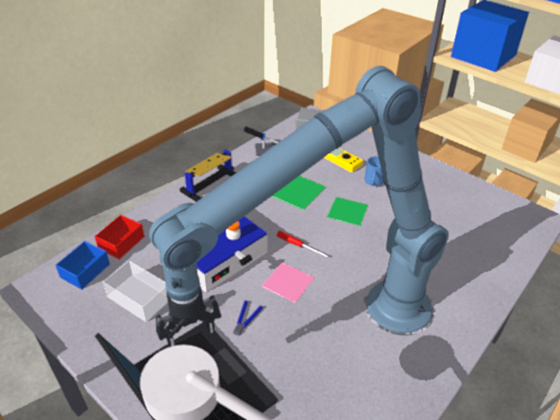

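The scene has the larger green mat at about (0.60,-0.236), pixel (191,262). The box is on the left with its front towards the robot, and the jar stands on its lid at pixel (344,201). Next I fit the lid's corners and look with the wrist camera.

```bash
cat >> h.py <<'E'
def down(yaw):  # tool z down, tool y along world angle yaw
    y=np.array([np.cos(yaw),np.sin(yaw),0]);z=np.array([0,0,-1.]);return R.from_matrix(np.c_[np.cross(y,z),y,z]).as_quat()
def quad(im,cond,near):
    hsv=cv2.cvtColor(im,cv2.COLOR_RGB2HSV); m=cv2.inRange(hsv,*cond)
    m=cv2.morphologyEx(m,cv2.MORPH_OPEN,np.ones((3,3)))
    cs=[c for c in cv2.findContours(m,0,2)[0] if cv2.contourArea(c)>150]
    c=min(cs,key=lambda c:-cv2.pointPolygonTest(c,tuple(map(float,near)),True))
    h=cv2.convexHull(c)
    for e in np.arange(.01,.1,.005):
        q=cv2.approxPolyDP(h,e*cv2.arcLength(h,True),True)
        if len(q)==4:break
    return q[:,0]
E
python3 - <<'E'
from h import *
im=read_camera("scene")
for nm,c,n,z in [("lid",((110,100,60),(130,255,255)),(360,230),.092),("mat",((45,80,60),(80,255,255)),(191,262),.003)]:
    q=quad(im,c,n); X=np.array([atz("scene",p,z) for p in q]); print(nm,q.tolist(),X.round(3).tolist(),X.mean(0).round(3),[round(float(np.linalg.norm(X[i]-X[i-1])),3) for i in range(4)])
# wrist view
for x,y in((.45,.2),):
    move_ptp([x,y,.33],down(np.pi/2)if inverse_kinematics([x,y,.33],down(np.pi/2)) is not None else down(-np.pi/2))
print(read_qpos(),read_eef_pos())
P=camera_params("wrist");w=read_camera("wrist");save("w1.png",w)
for n,z in [("lid_knob",.086),("jar_center",.118)]:
    for r in tip_of("wrist",n)[:2]: print(n,np.round(r["at"]),round(r["confidence"],2),atz("wrist",r["at"],z,P).round(4))
q=quad(w,((110,100,60),(130,255,255)),(280,200));print(q.tolist(),[atz("wrist",p,.092,P).round(3).tolist() for p in q])
E
```

```text
lid [[421, 244], [317, 250], [308, 197], [378, 183]] [[0.692, 0.337, 0.092], [0.68, 0.079, 0.092], [0.467, 0.099, 0.092], [0.421, 0.321, 0.092]] [0.565 0.209 0.092] [0.271, 0.258, 0.214, 0.226]
mat [[219, 237], [228, 281], [159, 292], [159, 246]] [[0.505, -0.156, 0.003], [0.672, -0.136, 0.003], [0.689, -0.303, 0.003], [0.524, -0.321, 0.003]] [ 0.598 -0.229  0.003] [0.166, 0.168, 0.168, 0.166]
[-0.78555997  0.00764798  0.2840548   1.87944945 -0.00254624  1.2548407
  1.07219474] [0.44960459 0.20134215 0.32987761]
lid_knob [305. 153.] 0.67 [0.4249 0.2325 0.086 ]
jar_center [264. 249.] 0.91 [0.5296 0.1867 0.118 ]
jar_center [439. 167.] 0.58 [0.4335 0.3727 0.118 ]
[[190, 184], [406, 202], [374, 348], [191, 336]] [[0.46, 0.1, 0.092], [0.481, 0.353, 0.092], [0.694, 0.337, 0.092], [0.674, 0.083, 0.092]]
```

View pics/w1.png

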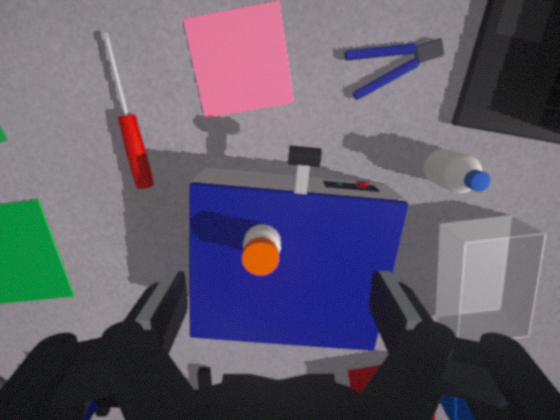

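Everything agrees: jar at (0.530,0.1865), box yaw about -4.6°, knob about (0.426,0.231), mat centre (0.598,-0.229), lid corners with the right side lengths. Next I move the jar.

```bash
python3 - <<'E'
from h import *
q=down(np.pi/2-.08)
j=[.530,.1865];m=[.598,-.229]
move_ptp([*j,.24],q)
movel([*j,.122],q,speed=.12); print("f",read_ft_force())
move_gripper(.03,35);print("gap",read_finger_gap(),read_ft_force(),read_eef_pos())
movel([*j,.26],q,speed=.15);print("gap",read_finger_gap())
move_ptp([*m,.20],q);print("gap",read_finger_gap())
movel([*m,.05],q,speed=.15);movel([*m,.0345],q,speed=.03);print(read_ft_force(),read_eef_pos())
move_gripper(.085);pause(.3)
movel([*m,.2],q,speed=.12);movel([m[0]-.12,m[1],.3],q,speed=.25)
P=camera_params("wrist");w=read_camera("wrist");save("w2.png",w)
for c in("wrist","scene"):
    if c=="scene":P=None;s=read_camera(c)
    for r in tip_of(c,"jar_center")[:2]: print(np.round(r["at"]),r["confidence"],atz(c,r["at"],.029,P).round(3))
save("s2.png",np.hstack([s[130:330,100:450],w[:200*1,:350]]))
print(read_time_s())
E
```

```text
f [0.27391725 0.93164061 0.29859922]
gap 0.04193630549214061 [-1.59870134 -1.65762441  5.71912651] [0.53041273 0.1862627  0.12286725]
gap 0.04200656852847446
gap 0.04199113999290301
[-0.06192995  0.53931845 -1.61181638] [ 0.59794596 -0.22902658  0.03434701]
[287. 255.] 0.75 [ 0.595 -0.225  0.029]
[190. 257.] 0.66 [ 0.604 -0.23   0.029]
[196. 266.] 0.42 [ 0.636 -0.212  0.029]
12.9083
```

View pics/s2.png

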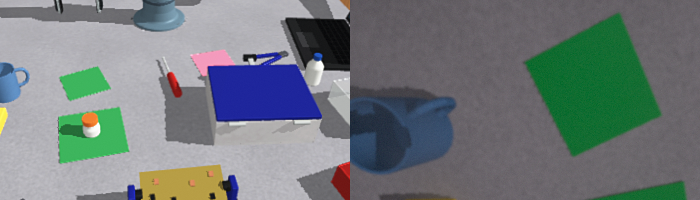

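The jar is upright at the mat's centre, scene pixel about (190,257). Next I take a closer look at the knob and grip it.

```bash
python3 - <<'E'
from h import *
q=down(np.pi/2-.08)
k0=np.array([.426,.231])
move_ptp([k0[0],k0[1],.26],q)
P=camera_params("wrist");w=read_camera("wrist");save("w3.png",w)
for r in tip_of("wrist","lid_knob")[:2]: print(np.round(r["at"]),r["confidence"],atz("wrist",r["at"],.086,P).round(4))
try:
    c=quad(w,((110,100,60),(130,255,255)),(280,300));print(c.tolist(),[atz("wrist",p,.092,P).round(3).tolist() for p in c])
except Exception as e: print(e)
print(proj("wrist",[*k0,.086],P))
E
```

```text
[282. 188.] 0.71 [0.4249 0.234  0.086 ]
[[150, 233], [408, 234], [360, 392], [196, 392]] [[0.458, 0.101, 0.092], [0.48, 0.355, 0.092], [0.682, 0.308, 0.092], [0.666, 0.112, 0.092]]
[[278.54030492 189.12806265]]
```

View pics/w3.png

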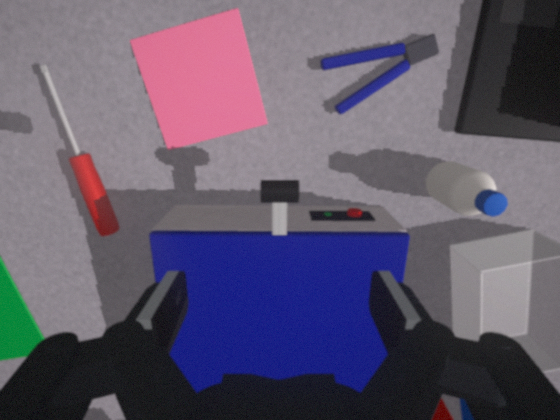

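The front edge is level in the image, so the yaw is right. The knob is at pixel (280,190), which gives (0.426,0.232). Now grip and swing the lid up.

```bash
python3 - <<'E'
from h import *
q=down(np.pi/2-.08)
k=np.array([.426,.232]); xd=np.array([np.cos(-.08),np.sin(-.08)]); H=k+.262*xd
def pos(t): return [*(H+xd*(-.262*np.cos(t)+.006*np.sin(t))),.08+.262*np.sin(t)+.006*np.cos(t)]
movel([*k,.086],q,speed=.1);print(read_ft_force())
move_gripper(.025,40);print("gap",read_finger_gap(),read_ft_force(),read_eef_pos())
for d in (4,8,15,20,25,30,35,40,45,50):
    movel(pos(np.radians(d)),q,speed=.05)
    f=read_ft_force();print(d,np.round(f,1),round(read_finger_gap(),4))
    if np.linalg.norm(f)>35: print("stop");break
pause(.5)
s=read_camera("side");c=read_camera("scene")
save("s4.png",np.hstack([c[100:340,100:460],s[130:370,100:440]]))
print(read_eef_pos(),pos(np.radians(50)),read_time_s())
for n in("scene","side"):
    for z in ("lid_knob","jar_center"):
        for r in tip_of(n,z)[:1]: print(n,z,r,atz(n,r["at"],.029))
E
```

```text
[-0.40047196  0.19264264  0.12911301]
gap 0.03524349916263336 [-1.26425641 -3.7281815   5.03639286] [0.42596813 0.2309076  0.08639597]
4 [ 2.1 -3.7 -3. ] 0.0353
8 [ 1.3 -5.2 -2.1] 0.0356
15 [ 2.3 -4.4 -3.1] 0.0353
20 [ 2.3 -4.1 -4.5] 0.0354
25 [ 1.8 -5.2 -3.4] 0.0356
30 [-0.3 -5.6 -3.8] 0.0352
35 [ 1.7 -4.9 -3.4] 0.0354
40 [ 0.5 -6.2 -3.7] 0.0356
45 [ 0.4 -5.6 -2.8] 0.035
50 [-1.2 -6.3 -2.4] 0.0351
[0.52341704 0.22239283 0.28490352] [np.float64(0.5238718855343742), np.float64(0.2241535028168472), np.float64(0.2845603697552915)] 23.7917
scene lid_knob {'at': [369.7, 142.3], 'confidence': 0.92} [0.0531511  0.42803738 0.029     ]
scene jar_center {'at': [191.2, 257.4], 'confidence': 0.78} [ 0.60515794 -0.22590787  0.029     ]
side lid_knob {'at': [224.7, 196.7], 'confidence': 0.83} [0.74567173 0.0132973  0.029     ]
side jar_center {'at': [296.6, 183.0], 'confidence': 0.59} [ 0.60076988 -0.23072958  0.029     ]
```

View pics/s4.png

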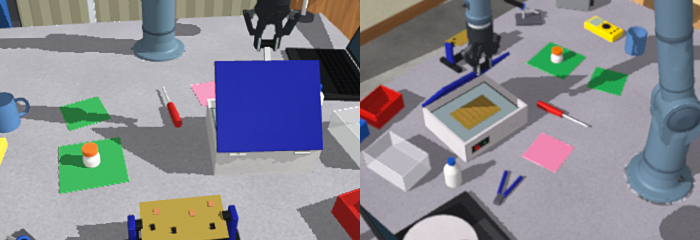

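The lid is open with the board showing and the gripper on the knob, and the jar stands on the mat. I triangulate the knob as a check on the angle, then hand in.

```bash
python3 - <<'E'
from h import *
o1,v1=ray("scene",[369.7,142.3]);o2,v2=ray("side",[224.7,196.7])
t=np.linalg.lstsq(np.c_[v1,-v2],o2-o1,rcond=None)[0]
X=(o1+v1*t[0]+o2+v2*t[1])/2; g=np.linalg.norm(o1+v1*t[0]-o2-v2*t[1])
a=np.degrees(np.arcsin((X[2]-.08)/.2621))-1.3
print(X,g,"angle",a,read_finger_gap(),np.abs(read_joint_vel()).max())
if 45.5<a<54.5: sign_off();print("signed")
E
```

```text
[0.51522214 0.22929983 0.28409227] 0.009430716102892067 angle 49.83995988559064 0.035713036453034475 0.0014178957140789387
the job is handed in; nothing more can be done
signed
```

The jar now stands upright on the larger green mat, and the gripper is holding the lid open at about 50° by the knob. I handed the job in at about 24 s; it reports no verdict.

- **Jar:** I lifted it off the lid with the lid still shut and let go of it on the mat. Both cameras put it within about 10 mm of the mat's centre, against 75 mm allowed, and the pictures show it upright.
- **Lid angle:** Two camera views of the knob gave a knob height of 0.284 m, or 49.8° open. The two sight lines missed each other by 9 mm, and the knob position differed from the gripper's by about 10 mm sideways, but the heights agreed within 1 mm.
- **Grip:** The finger opening stayed at 35–36 mm on the 36 mm knob throughout, wrist forces stayed under 10 N, and the arm was at rest when I handed in.
- **Other things on the bench:** The final picture showed nothing visibly displaced; I did not measure their positions again.

No check failed.

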